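# Clamp the jar in the jar holder

### The arm

A 6-joint arm with a two-finger parallel gripper is mounted at the origin on the work surface. World frame = base frame: x ahead of the robot, y to its left, z up, the work surface at z = 0. Lengths are in m, angles in rad, forces in N, time in s.
With the tool pointing down it reaches from about 0.4 to 0.925 m from the base axis. Payload 12.5 kg.
Tool frame: the origin (TCP) lies midway between the tips of the shut fingers; the grasp point (between the pads) lies behind it (arm.grip_point_offset is the z of the grasp point in the tool frame, in m); z points along the fingers, y is the direction in which the jaws open and shut (so a half turn about z gives the same grasp; the last joint's range is limited). The gripper opens to 95 mm and grips with 3 to 60 N. Pads are 20 mm wide; open, the fingers measure 119 mm over their backs; the gripper's body (75 mm by 180 mm) begins 59 mm behind the grasp point.
Start: joints at [1.236, 0.491, 1.559, -0, 1.092, -0.106], TCP at [0.142, 0.609, 0.187] pointing down, gripper open.
Joint ranges: [-3.1, 3.1], [-0.84, 2.19], [0.05, 2.79], [-1.13, 4.28], [0.06, 2.93], [-2.69, 2.69]. Speed limits (rad/s): [2.22, 2.22, 2.79, 3.14, 3.14, 3.14].

### API

Orientations are given as a rotation vector (axis times angle).
In Python, from workcell import arm gives the robot as it stands. The module is installed in compiled form; this text tells all that it offers.
- The arm moves only by the tool apply_moves, never from a script. Its arguments are lists of equal length, an entry for each row: "travel": the shift along the world's x, y, z in m, a list of three; "spin": the turn about the world's z in rad. In form: {"travel": [[dx, dy, dz], ...], "spin": [spin, ...]}. A call has 1 to 10 rows; each row shifts and turns the pose as measured when the row begins; what a row does not reach is not made up. A row lasts 1/10 s, in which the tool goes at most 50 mm and 8.59 degrees, less where a joint would pass 70% of its speed; a pose out of reach is approached as far as the arm can. A call is refused whole if a number of a shift passes 0.05 or a number of a turn 0.15, either way. A call with a gripper value outside its range is refused whole. "fingers" is the closure, from 0 (fully open) to 1 (shut), set as the call begins (left out, the last holds). The fingers move at their own pace and stop on an object; "squeeze" is the grip in N (left out, the last holds). Time passes only in rows, so rows that do not move let the fingers close. It gives the time, the measured TCP pose, the force and the opening at its end, in the units of the state.
- arm.get_obs(): the state, without advancing time (a new reading comes with each control period).
- arm.read_camera(name): name is "scene" or "side" or "wrist"; returns a dict with "img" (384x512x3 uint8, blue, green, red), "fovy" (degrees; the focal length in pixels is half the picture's height over the tangent of half this angle, whatever the lens; pixels are square), "cx", "cy" (the principal point, pixels), "R" (3x3) and "t" (3): a world point X has camera coordinates R X + t; the wrist camera has in their place "hand_eye" (4x4, takes a point from camera to tool coordinates, whose origin is the TCP and whose axes are the flange's). Camera axes: x right, y down, z forward; pixel columns grow to the right and rows downward; lengths in m; the calibration is good to about 2 mm. The wrist camera is an equidistant fisheye: a pixel r from the principal point sees the ray r / f radians off the axis. A picture is of the moment at which its call begins: read the wrist's pose just before it. There is no depth.
- arm.close_job(): hands the job in, once; it reports no verdict.
The state is a dict: "t": time; "joint_pos": joint angles; "qvel": joint speeds; "joint_torque": joint torques, N m; "tool_pos": TCP position; "tool_rot": TCP orientation; "force": force on the tool from outside, world axes, zero at the start; "moment": the same for the moment, N m; "finger_gap": finger opening in m.
Only numpy, scipy, OpenCV 4.12 (cv2) and the standard library are available. Lean on these libraries where they do the work, as an engineer would, in place of code of your own. Each camera call takes 0.05 s, during which the arm holds its last target. There are 200 camera calls.

### The job

The empty jar stands loose in the jar holder and its jaw is locked too far back. Turn the red clamp handle to free the jaw, push the jaw so that it slides the jar gently up against the fixed stop and the jar is held with no gap on either side, then turn the handle back to lock the jaw there. Keep the gripper off the jar, keep the jar standing, and leave everything else on the counter where it is.

Things in the scene. Friction and masses are not known exactly. Their poses are not given: they have to be found in the camera images.
- fixture: Jar holder fixed to the counter: white board, x -70..70, y -170..190 mm, 12 thick; origin at counter level. Along y: aluminium rail (34 wide, top 30 high, y -150..30), jar's place between two kerbs (inner faces x -52, +52, tops 24 high), blue fixed stop with rubber face (100 wide, 22..86 high, top of stop 90) at y 150. The blue jaw on the rail closes towards +y; side -x faces the robot.
- seat (a point): Point on the top of the board (12 mm above the counter), at fixture x 0, y +110 mm: where the jar's underside centre is when it touches the fixed stop. Axes as the fixture's (y towards the stop). The jar's place along x does not matter.
- jaw (a joint): Slide of the jaw in m: 0 fully back, grows towards the fixed stop (fixture +y), range 0 to 0.12. At 0.100 the jar is held between the jaw and the stop with no gap. When free, the jaw slides with about 4 N of friction and stays where it is left; when locked, it creeps only a mm or two under a hard push (25 N).
- jaw_pad (a point): Centre of the jaw's rubber face (84 mm wide, 24 to 84 mm high), which looks to fixture +y; 54 mm above the counter. Behind it an aluminium plate (90 wide, 18 to 86 high) and the blue jaw block (80 wide, 70 long, 32 to 72 high). Axes as the fixture's.
- jaw_back (a point): Centre of the flat rear face of the blue jaw block (80 mm wide, 32 to 72 mm high; looks to fixture -y), 52 mm above the counter and 80 mm behind the jaw_pad. Push here towards fixture +y to close the jaw. At jaw = q it lies at fixture x 0, y = q - 0.110 m.
- clamp (a joint): Turn of the red clamp handle about the vertical (rad), 0 to 1.3, firm end stops; grows clockwise seen from above. 0: jaw free; 1.3: fully locked (as at the start, about). Below 0.5 the jaw is fully free, from about 0.7 the clamp bites, from 1.0 it is locked. It stays where it is left; turning takes 2.5 to 4.5 N at the handle's end.
- clamp_pivot (a point): On the vertical axis of the handle, at its bar's height (88 mm), over the middle of the jaw block: 35 mm ahead of jaw_back, 45 behind jaw_pad. Red hub round it: 42 mm diameter, top 101 mm high. For clamp = c the handle points from here along (-cos(1-c), -sin(1-c)) in fixture x, y: at 1 straight to -x, at 0 leaning back away from the stop.
- clamp_grip (a point): On the upright red peg (22 mm diameter, 80 to 114 mm above the counter) at the end of the handle, 100 mm from the pivot; the point is 100 mm above the counter. A round red bar (13 mm thick, centre 88 mm high, underside 81 mm high) joins the hub to it; the handle may be pushed on the bar or the peg.
- jar: Empty clear glass jar with a steel screw lid, 80 mm diameter, 110 mm tall, 0.2 to 0.45 kg, standing loose on the board between jaw and stop. Origin: centre of its underside; z up its axis.
- blender_base: Chrome blender base with a silver toggle switch, 176 mm diameter, 159 mm tall; origin under its centre. Leave it.
- measuring_cap: Green plastic measuring cap, 72 mm diameter, 44 mm tall; origin under its centre. Leave it.
- foot_pad: Grey rubber foot pad, 64 mm diameter, 14 mm thick, lying near the holder's robot side; origin under its centre. Leave it.
- nut_driver: Steel nut driver with a yellow handle, 193 mm long, 30 mm thick, lying on the far side of the holder; origin under the front end of the handle, x along the shaft. Leave it.
- mug: Blue mug, 80 mm diameter, 95 mm tall; origin under its centre. Leave it.
- spice_jar: Amber spice jar with a red lid, 52 mm diameter, 110 mm tall; origin under its centre. Leave it.
Mind the look-alikes: they are no part of the job. Leave any purple or turquoise look-alike of the jar alone.

How it is judged:
On the way, in this order (a step that is already met when the one before it is completed fails the run):
1. the clamp handle is turned back so that the jaw is free (value of joint clamp below 0.5 rad), for 0.1 s.
2. with the clamp free, the jaw has brought the jar against the fixed stop, with no gap on either side (y of jar in the frame of seat above -0.004 m and value of joint jaw above 0.096 m and angle between jar's own z axis and vertical below 0.06 rad and value of joint clamp below 0.7 rad), for 0.1 s.
3. the clamp handle is turned to lock the jaw (value of joint clamp above 1 rad), for 0.2 s.
At the end, for the whole second after the job is handed in: The jar stands upright (within 0.06 rad) and at rest, within 4 mm of the fixed stop; the jaw is within 4 mm of holding it (slide over 0.096 m) and its clamp is locked (over 1.0 rad) (y of jar in the frame of seat above -0.004 m and value of joint jaw above 0.096 m and angle between jar's own z axis and vertical below 0.06 rad and value of joint clamp above 1 rad and linear speed of jar below 0.02 m/s); the robot touches nothing.
It fails at once if the gripper or arm touches the jar (contact force between any of the arm, the fingers and jar above 0.5 N).
It fails at once if the jar is squeezed hard (over 75 N a side, 150 N in all) (contact force between jar and fixture above 150 N).
It fails at once if the jar is tipped (over 0.3 rad) (angle between jar's own z axis and vertical above 0.3 rad).
It fails at once if another thing on the counter is moved by more than 25 mm (distance of any of blender_base, measuring_cap, foot_pad, nut_driver, mug, spice_jar from where it was at the start of the episode above 0.025 m).
It also fails if it takes over 67 s, if anything falls off the work surface, if the arm or the gripper's body presses on something with over 40 N, if the wrist force passes 120 N, or if a joint passes its speed limit or range.

## Working session

There is one attempt and no reset: what is moved stays moved. The work goes in short steps, Python scripts to look and compute and a tool call to move; the robot and the scene stay as the last step left them, time stands still between calls to the robot, and variables do not carry over. Pictures are saved under pics/ and viewed, about 8 in all and at most 12, crops included, and the job is handed in when it is done.

Besides the shell and the picture viewer there is one more tool, called after "Request:" by a JSON object that holds its "op" and its "data". apply_moves: Moves the arm, as the interface text tells. Its arguments: {"type":"object","properties":{"travel":{"type":"array"},"spin":{"type":"array"},"fingers":{"type":"number"},"squeeze":{"type":"number"}},"required":["travel","spin"]}

```bash
mkdir -p pics; cat > h.py <<'E'
import numpy as np, cv2
from workcell import arm
def snap(n,f):
    c=arm.read_camera(n); cv2.imwrite('pics/'+f,c['img']); np.savez('pics/'+f+'.npz',**c); return c
def ray(c,u,v,z):
    f=192/np.tan(np.radians(float(c['fovy']))/2)
    R,t=np.array(c['R']),np.array(c['t'])
    d=R.T@np.array([(u-c['cx'])/f,(v-c['cy'])/f,1]); o=-R.T@t
    return o+d*(z-o[2])/d[2]
def proj(c,X):
    f=192/np.tan(np.radians(float(c['fovy']))/2)
    p=np.array(c['R'])@np.array(X)+np.array(c['t']); return p[:2]/p[2]*f+[c['cx'],c['cy']]
E
python3 - <<'E'
from h import *
o=arm.get_obs();print(o['tool_pos'],o['tool_rot'],o['finger_gap'],arm.grip_point_offset)
a=snap('scene','s1.png');b=snap('side','d1.png')
for c in(a,b):print(c['fovy'],-np.array(c['R']).T@c['t'])
cv2.imwrite('pics/both.png',cv2.resize(np.vstack([a['img'],b['img']]),(400,600)))
E
```

```text
[0.14165127 0.60847269 0.18656688] [-3.58559944e-01 -3.12083712e+00  1.66595023e-03] 0.09503709992547778 -0.0188
52.7140224866214 [ 0.99928308 -0.69811679  0.94362994]
53.93065764383617 [0.23432651 0.73125662 0.75875845]
```

View pics/s1.png

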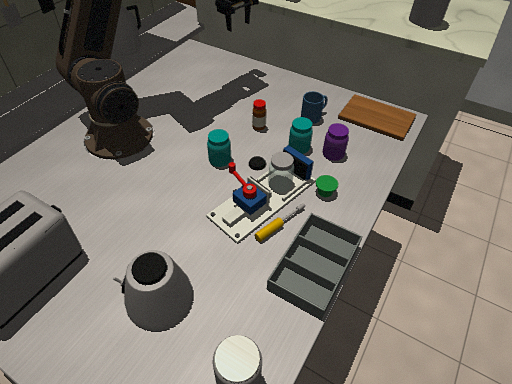

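View pics/d1.png

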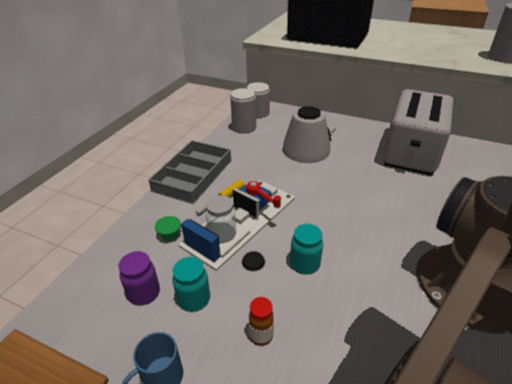

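The scene view shows the holder around (262,195), its red handle peg at (232,168) and the jar at (282,170). The side view shows the holder around (240,222). I'll enlarge both.

```bash
python3 - <<'E'
import cv2
a=cv2.imread('pics/s1.png')[140:245,200:335];cv2.imwrite('pics/c1.png',cv2.resize(a,None,fx=5.5,fy=5.5,interpolation=cv2.INTER_CUBIC))
a=cv2.imread('pics/d1.png')[170:275,170:305];cv2.imwrite('pics/c2.png',cv2.resize(a,None,fx=5.5,fy=5.5,interpolation=cv2.INTER_CUBIC))
E
```

```text
(no output)
```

View pics/c1.png

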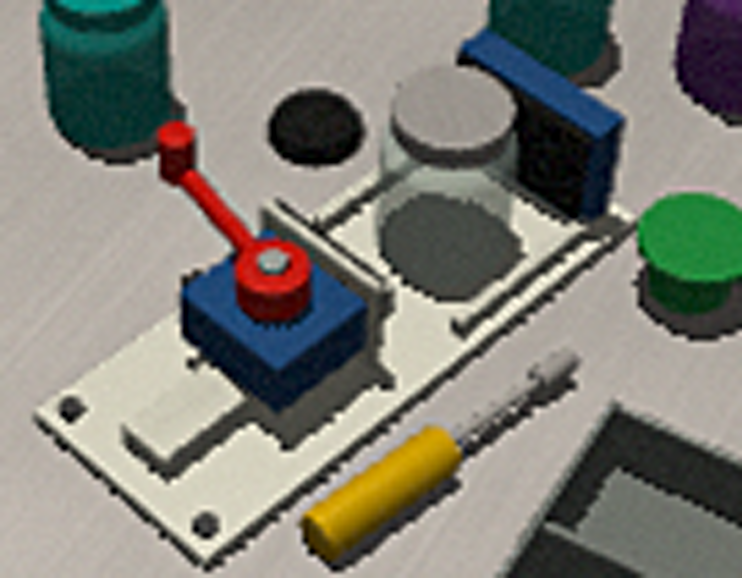

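View pics/c2.png

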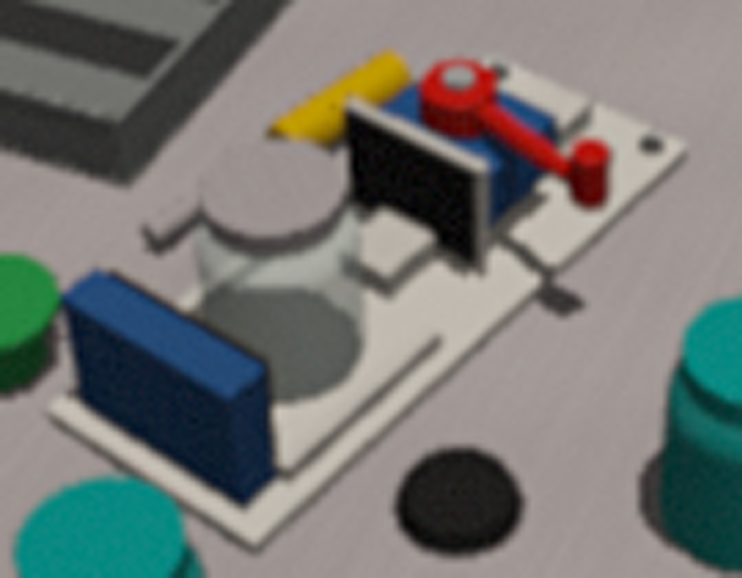

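```bash
cat > fit.py <<'E'
from h import *
from scipy.optimize import least_squares
a=dict(np.load('pics/s1.png.npz'));b=dict(np.load('pics/d1.png.npz'))
S=lambda u,v:np.array([200+(u+.5)/5.5-.5,140+(v+.5)/5.5-.5]);D=lambda u,v:np.array([170+(u+.5)/5.5-.5,170+(v+.5)/5.5-.5])
C=[(a,S(38,413),-70,-170),(a,S(206,560),70,-170),(a,S(633,219),70,190),(b,D(688,147),-70,-170),(b,D(258,540),-70,190),(b,D(51,403),70,190)]
def w(p,x,y,z):
    c,s=np.cos(p[2]),np.sin(p[2]); return np.array([p[0]+c*x-s*y,p[1]+s*x+c*y,z])
def res(p):
    r=[proj(c,w(p,x/1e3,y/1e3,.012))-uv for c,uv,x,y in C]
    q,cl=p[3],p[4]; y=q-.075
    r+=[proj(a,w(p,0,y,.102))-S(273,262),proj(b,w(p,0,y,.102))-D(459,79)]
    gx,gy=-.1*np.cos(1-cl),y-.1*np.sin(1-cl)
    r+=[proj(a,w(p,gx,gy,.114))-S(176,131),proj(b,w(p,gx,gy,.114))-D(590,150)]
    return np.ravel(r)
if __name__=='__main__':
    p0=ray(a,*S(38,413),.012);p1=ray(a,*S(206,560),.012);p2=ray(a,*S(633,219),.012)
    print(p0,p1,p2,np.linalg.norm(p1-p0),np.linalg.norm(p2-p1))
    m=(p0+p2)/2;d=p2-p1;th=np.arctan2(-d[0],d[1])
    s=least_squares(res,[m[0],m[1],th,.03,1.3]);p=s.x
    print(p,np.round(s.fun.reshape(-1,2),1).tolist());np.save('p.npy',p)
    print('grip',w(p,-.1*np.cos(1-p[4]),p[3]-.075-.1*np.sin(1-p[4]),.1),'piv',w(p,0,p[3]-.075,.088),'back',w(p,0,p[3]-.11,.052))
    # jar base in both views
    print('jar',[ (np.array([[np.cos(p[2]),np.sin(p[2])],[-np.sin(p[2]),np.cos(p[2])]])@(ray(c,*uv,.122)[:2]-p[:2])) for c,uv in((a,S(454,107)),(b,D(275,193)))])
E
python3 fit.py
```

```text
[ 0.50536954 -0.13800057  0.012     ] [ 0.6378374  -0.17093264  0.012     ] [0.72230022 0.17246543 0.012     ] 0.13650001375049792 0.35363286520992593
[ 0.60936658  0.00854633 -0.23857743  0.02473791  1.20856029] [[-1.5, -0.1], [-0.6, 0.5], [0.5, -0.8], [-0.0, -0.9], [-0.1, 0.4], [-0.9, 0.7], [-0.1, -0.7], [-0.4, -0.9], [-0.1, 0.2], [-0.3, -0.2]]
grip [0.50731977 0.00294656 0.1       ] piv [ 0.59748861 -0.04029209  0.088     ] back [ 0.58921739 -0.07430072  0.052     ]
jar [array([0.00246457, 0.0900246 ]), array([-0.00423282,  0.0928327 ])]
```

Request:
{"op": "apply_moves", "data": {"travel": [[0.027,-0.041,0],[0.027,-0.041,0],[0.027,-0.041,0],[0.027,-0.041,0],[0.027,-0.041,0],[0.027,-0.041,0],[0.027,-0.041,0],[0.027,-0.041,0],[0.027,-0.041,0],[0.027,-0.041,0]], "spin": [0,0,0,0,0,0,0,0,0,0], "fingers": 1}}

```text
t: 1.1
tool_pos: [0.4112, 0.1902, 0.1839]
tool_rot: [-0.344, -3.121, 0.004]
force: [0.6, 0.7, 0.3]
finger_gap: 0.0204
```

Request:
{"op": "apply_moves", "data": {"travel": [[0.027,-0.038,0],[0.027,-0.038,0],[0.027,-0.038,0],[0.022,-0.03,0],[0,0,0],[0,0,0]], "spin": [0,0,0,0,0,0]}}

```text
t: 1.7
tool_pos: [0.5191, 0.0339, 0.1828]
tool_rot: [-0.355, -3.119, 0.005]
force: [0.3, 0.8, 0.3]
finger_gap: 0.0005
```

Request:
{"op": "apply_moves", "data": {"travel": [[-0.003,0.006,-0.03],[0,0,-0.03],[0,0,-0.03],[0,0,0],[0,0,0]], "spin": [0,0,0,0,0]}}

```text
t: 2.2
tool_pos: [0.5137, 0.0442, 0.0918]
tool_rot: [-0.349, -3.121, 0.004]
force: [-0.6, -0.2, -0.3]
finger_gap: 0.0004
```

```bash
python3 - <<'E'
from h import *
a=snap('scene','s2.png');b=snap('side','d2.png')
f=lambda i,x,y:cv2.resize(i['img'][y:y+100,x:x+100],None,fx=4,fy=4,interpolation=cv2.INTER_CUBIC)
cv2.imwrite('pics/c3.png',np.hstack([f(a,200,120),f(b,220,150)]))
E
```

```text
(no output)
```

View pics/c3.png

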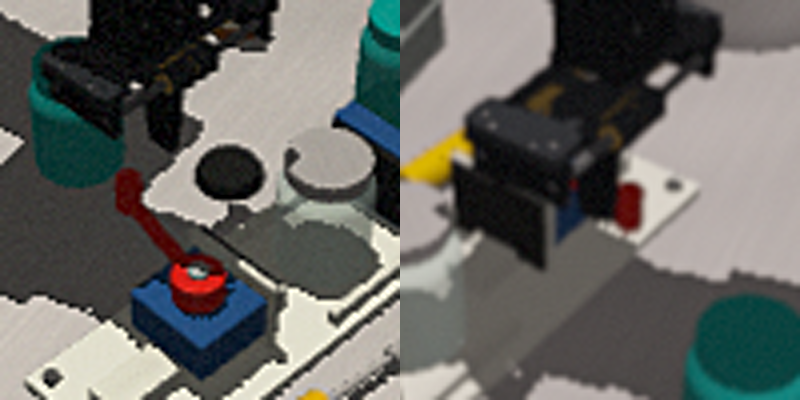

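Request:
{"op": "apply_moves", "data": {"travel": [[-0.0026,-0.0107,0],[-0.0026,-0.0107,0],[-0.0026,-0.0107,0],[-0.0026,-0.0107,0],[-0.0026,-0.0107,0],[-0.001,-0.011,0],[0,-0.011,0]], "spin": [0,0,0,0,0,0,0]}}

```text
t: 3.0
tool_pos: [0.4999, -0.0379, 0.0962]
tool_rot: [0.348, 3.116, -0.004]
force: [-0.4, 0.2, 0.3]
finger_gap: 0.0005
```

Request:
{"op": "apply_moves", "data": {"travel": [[0.003,-0.011,-0.003],[0.004,-0.011,-0.002],[0.003,-0.008,0],[0,0,0]], "spin": [0,0,0,0]}}

```text
t: 3.4
tool_pos: [0.5112, -0.0725, 0.0904]
tool_rot: [0.351, 3.116, -0.004]
force: [1.0, 0.4, -0.1]
finger_gap: 0.0006
```

```bash
python3 - <<'E'
from h import *
a=snap('scene','s3.png');b=snap('side','d3.png')
f=lambda i,x,y:cv2.resize(i['img'][y:y+100,x:x+100],None,fx=4,fy=4,interpolation=cv2.INTER_CUBIC)
cv2.imwrite('pics/c4.png',np.hstack([f(a,200,140),f(b,220,150)]))
E
```

```text
(no output)
```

View pics/c4.png

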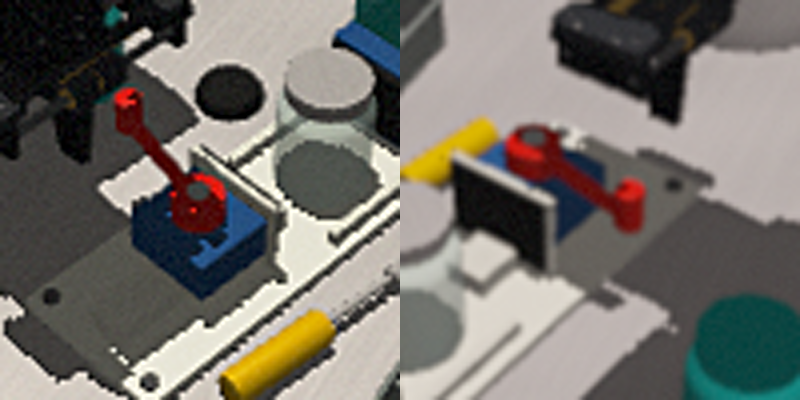

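```bash
python3 - <<'E'
from h import *
a=dict(np.load('pics/s3.png.npz'));b=dict(np.load('pics/d3.png.npz'))
T=arm.get_obs()['tool_pos'];print(T)
pa,pb=proj(a,T),proj(b,T);print((pa-[200,140])*4,(pb-[220,150])*4)
a=dict(np.load('pics/s2.png.npz'));b=dict(np.load('pics/d2.png.npz'));T=[.5137,.0442,.0918]
print((proj(a,T)-[200,120])*4,(proj(b,T)-[220,150])*4)
from scipy.optimize import least_squares
def tri(u,v):
    a=dict(np.load('pics/s3.png.npz'));b=dict(np.load('pics/d3.png.npz'))
    u=np.array(u)/4+[200,140];v=np.array(v)/4+[220,150]
    s=least_squares(lambda X:np.r_[proj(a,X)-u,proj(b,X)-v],[.5,0,.1]);return s.x,s.fun
print('tip',tri((78,158),(670,118)) , tri((78,158),(270,118)))
print('peg',tri((126,95),(231,187)))
E
```

```text
[ 0.51064205 -0.07157352  0.09049341]
[ 75.85775832 177.45131909] [259.72077551 149.56393078]
[162.32922424 166.79935863] [193.58883349 246.97482465]
tip (array([ 0.34329916, -0.08762221,  0.10871378]), array([-48.28528418, -16.88864255, -42.284308  ,  14.22533006])) (array([ 0.51006639, -0.07471366,  0.11559113]), array([-1.75142182, -0.33376855, -1.67401481,  0.31447171]))
peg (array([0.50563021, 0.00227611, 0.11352944]), array([-0.56091439, -0.08856032, -0.48815152,  0.07680104]))
```

The handle has not moved. The fingertip triangulates to z≈0.115 while the reported TCP is 0.090, so it passed just over the 114 mm peg. I'll go back round and approach about 25 mm lower.

Request:
{"op": "apply_moves", "data": {"travel": [[0,0,0.03],[0,0.03,0],[0,0.04,0],[0.002,0.04,0],[0,0.003,0],[0,0,-0.025],[0,0,-0.025],[0,0,0],[0,0,0]], "spin": [0,0,0,0,0,0,0,0,0]}}

```text
t: 4.4
tool_pos: [0.5119, 0.0487, 0.0718]
tool_rot: [0.343, 3.115, -0.002]
force: [0.3, 0.2, -0.0]
finger_gap: 0.0002
```

```bash
python3 - <<'E'
from h import *
print(arm.get_obs()['tool_pos'])
a=snap('scene','s4.png');b=snap('side','d4.png')
f=lambda i,x,y:cv2.resize(i['img'][y:y+100,x:x+100],None,fx=4,fy=4,interpolation=cv2.INTER_CUBIC)
cv2.imwrite('pics/c5.png',np.hstack([f(a,200,120),f(b,220,150)]))
E
```

```text
[0.51185674 0.04874786 0.07179776]
```

View pics/c5.png

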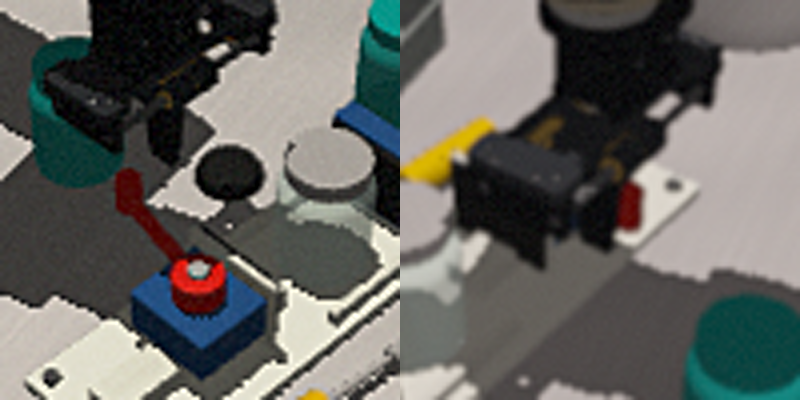

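```bash
cat >> h.py <<'E'
from scipy.optimize import least_squares
def tri(k,u,v):
    a=dict(np.load(f'pics/s{k}.png.npz'));b=dict(np.load(f'pics/d{k}.png.npz'))
    s=least_squares(lambda X:np.r_[proj(a,X)-u,proj(b,X)-v],[.5,0,.1]);return s.x.round(4),s.fun.round(1)
E
python3 - <<'E'
from h import *
print(tri(4,np.array([166,163])/4+[200,120],np.array([200,250])/4+[220,150]))
E
```

```text
(array([0.5106, 0.0474, 0.0924]), array([-1.2, -0.2, -1. ,  0.1]))
```

Request:
{"op": "apply_moves", "data": {"travel": [[0.002,-0.012,-0.004],[-0.0015,-0.0107,-0.002],[-0.0025,-0.0107,0],[-0.0025,-0.0107,0],[-0.0025,-0.0107,0]], "spin": [0,0,0,0,0]}}

```text
t: 5.0
tool_pos: [0.5053, -0.0107, 0.068]
tool_rot: [0.343, 3.111, -0.002]
force: [-0.1, 1.4, -0.4]
finger_gap: 0.0006
```

Request:
{"op": "apply_moves", "data": {"travel": [[-0.0015,-0.0107,-0.001],[0,-0.011,0],[0.001,-0.011,0],[0.002,-0.011,0],[0.003,-0.009,0],[0,0,0]], "spin": [0,0,0,0,0,0]}}

```text
t: 5.6
tool_pos: [0.5106, -0.0699, 0.0672]
tool_rot: [0.347, 3.109, -0.001]
force: [1.4, 0.2, 0.4]
finger_gap: 0.0005
```

```bash
python3 - <<'E'
from h import *
print(arm.get_obs()['tool_pos'],arm.get_obs()['force'])
a=snap('scene','s5.png');b=snap('side','d5.png')
f=lambda i,x,y:cv2.resize(i['img'][y:y+100,x:x+100],None,fx=4,fy=4,interpolation=cv2.INTER_CUBIC)
cv2.imwrite('pics/c6.png',np.hstack([f(a,200,130),f(b,220,150)]))
E
```

```text
[ 0.51063929 -0.06991573  0.06724463] [1.37568186 0.24300292 0.39305256]
```

View pics/c6.png

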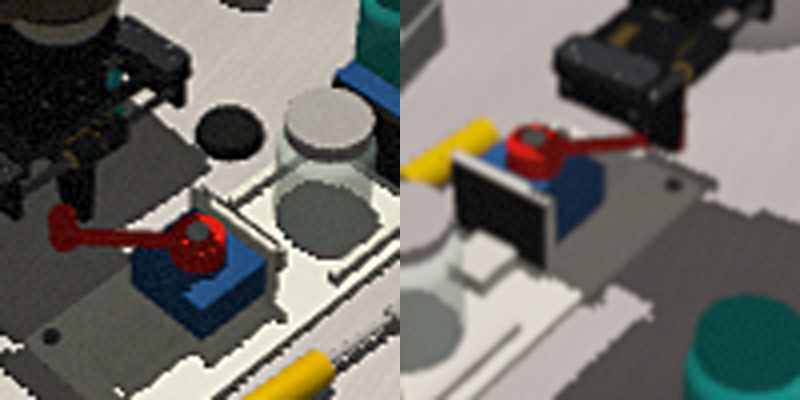

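```bash
python3 - <<'E'
from h import *
from fit import w
p=np.load('p.npy');a=dict(np.load('pics/s5.png.npz'))
c,s=np.cos(p[2]),np.sin(p[2]);M=np.array([[c,s],[-s,c]])
g=M@(ray(a,62/4+200,213/4+130,.114)[:2]-p[:2]);r=g-[0,p[3]-.075];print(g,r,np.linalg.norm(r),1-np.arctan2(-r[1],-r[0]))
print('tcp',M@(arm.get_obs()['tool_pos'][:2]-p[:2]))
E
```

```text
[-0.07024262 -0.11906528] [-0.07024262 -0.0688032 ] 0.09832550639640388 0.22495362398691587
tcp [-0.07824035 -0.09886474]
```

Request:
{"op": "apply_moves", "data": {"travel": [[0,0.005,0.02],[0,0,0.04],[0,0,0.01],[0.03,-0.016,0],[0.03,-0.016,0],[0.03,-0.016,0],[0,0,0],[0,0,0]], "spin": [0,0,-0.13,-0.13,-0.13,-0.13,-0.13,-0.13]}}

```text
t: 6.5
tool_pos: [0.6008, -0.1108, 0.1402]
tool_rot: [1.536, 2.731, -0.007]
force: [-1.0, -0.7, -1.0]
finger_gap: 0.0004
```

Request:
{"op": "apply_moves", "data": {"travel": [[-0.001,-0.009,-0.03],[0,0,-0.03],[0,0,-0.02],[0,0,-0.01],[0,0,0],[0,0,0]], "spin": [0,0,0,0,0,0]}}

```text
t: 7.1
tool_pos: [0.5998, -0.1183, 0.0482]
tool_rot: [1.539, 2.729, -0.009]
force: [-0.6, -0.1, -0.5]
finger_gap: 0.0006
```

```bash
python3 - <<'E'
from h import *
p=np.load('p.npy');c,s=np.cos(p[2]),np.sin(p[2]);M=np.array([[c,s],[-s,c]])
o=arm.get_obs();print(o['tool_pos'],o['force'],M@(o['tool_pos'][:2]-p[:2]))
a=snap('scene','s6.png');b=snap('side','d6.png')
f=lambda i,x,y:cv2.resize(i['img'][y:y+100,x:x+100],None,fx=4,fy=4,interpolation=cv2.INTER_CUBIC)
cv2.imwrite('pics/c7.png',np.hstack([f(a,200,130),f(b,210,140)]))
E
```

```text
[ 0.59980224 -0.11826529  0.04816944] [-0.57975777 -0.05261326 -0.50836636] [ 0.02067476 -0.12547996]
```

View pics/c7.png

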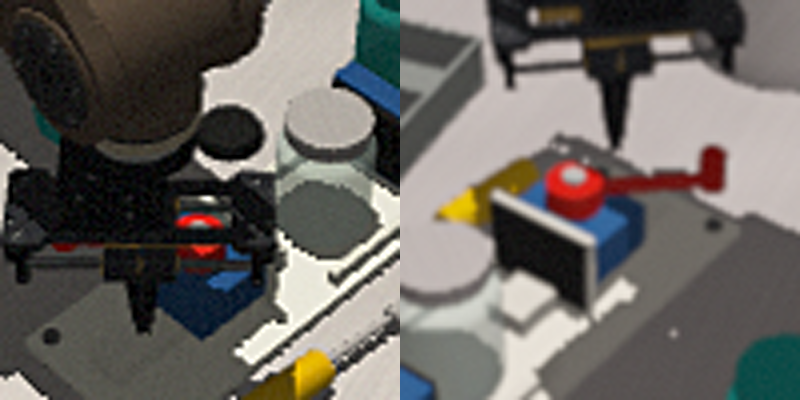

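```bash
python3 - <<'E'
from h import *
A=lambda u,v:np.array([u,v])/4+[200,130]
B=lambda u,v:np.array([u-400,v])/4+[210,140]
print(tri(6,A(147,330),B(617,147)),tri(6,A(131,242),B(618,42)), tri(6,A(22,280),B(508,85)), tri(6,A(258,290),B(740,65)),tri(6,A(258,290),B(508,85)))
a=dict(np.load('pics/s6.png.npz'));b=dict(np.load('pics/d6.png.npz'));T=arm.get_obs()['tool_pos']
print((proj(a,T)-[200,130])*4,(proj(b,T)-[210,140])*4+[400,0])
E
```

```text
(array([ 0.6006, -0.1206,  0.0679]), array([-1.4, -0.2, -1.5,  0.2])) (array([ 0.5964, -0.1236,  0.1628]), array([-0.1, -0. , -0.1,  0. ])) (array([ 0.6013, -0.1402,  0.1276]), array([25.7,  3.6, 28.1, -3.9])) (array([ 0.5997, -0.1209,  0.1286]), array([-30. ,  -3.9, -32. ,   4.3])) (array([ 0.6738, -0.0889,  0.1261]), array([-1.1, -0.1, -1.2,  0.1]))
[142.86998234 343.54747905] [610.56950077 169.53936647]
```

Request:
{"op": "apply_moves", "data": {"travel": [[0,0,-0.01],[0.0019,0.0078,0],[0.0019,0.0078,0],[0.0019,0.0078,0],[0.0019,0.0078,0],[0.0019,0.0078,0],[0.0019,0.0078,0],[0.0019,0.0078,0],[0.0019,0.0078,0]], "spin": [0,0,0,0,0,0,0,0,0]}}

```text
t: 8.1
tool_pos: [0.6172, -0.0524, 0.0401]
tool_rot: [1.535, 2.724, -0.011]
force: [-0.7, -4.9, -1.6]
finger_gap: 0.0004
```

Request:
{"op": "apply_moves", "data": {"travel": [[0.001,0.004,0],[0.001,0.004,0],[0.001,0.004,0],[0.001,0.004,0],[0.001,0.004,0],[0.001,0.004,0]], "spin": [0,0,0,0,0,0]}}

```text
t: 8.7
tool_pos: [0.6236, -0.0266, 0.04]
tool_rot: [1.535, 2.725, -0.012]
force: [-0.2, -5.3, -0.5]
finger_gap: 0.0004
```

Request:
{"op": "apply_moves", "data": {"travel": [[0.0006,0.0025,0],[0.0006,0.0025,0],[0.0006,0.0025,0],[0.0006,0.0025,0]], "spin": [0,0,0,0]}}

```text
t: 9.1
tool_pos: [0.6261, -0.0167, 0.04]
tool_rot: [1.536, 2.724, -0.014]
force: [-1.3, -5.2, -0.9]
finger_gap: 0.0005
```

Request:
{"op": "apply_moves", "data": {"travel": [[0.0005,0.002,0],[0.0005,0.002,0],[0.0005,0.002,0]], "spin": [0,0,0]}}

```text
t: 9.4
tool_pos: [0.6267, -0.014, 0.04]
tool_rot: [1.534, 2.725, -0.022]
force: [-4.0, -21.7, 1.2]
finger_gap: 0.0002
```

Request:
{"op": "apply_moves", "data": {"travel": [[0,0,0],[0,0,0]], "spin": [0,0]}}

```text
t: 9.6
tool_pos: [0.6264, -0.0152, 0.0401]
tool_rot: [1.535, 2.725, -0.025]
force: [0.2, -1.9, 0.4]
finger_gap: 0.0005
```

```bash
python3 - <<'E'
from h import *
p=np.load('p.npy');c,s=np.cos(p[2]),np.sin(p[2]);M=np.array([[c,s],[-s,c]])
o=arm.get_obs();print(o['tool_pos'],o['force'],M@(o['tool_pos'][:2]-p[:2]))
a=snap('scene','s7.png');b=snap('side','d7.png')
f=lambda i,x,y:cv2.resize(i['img'][y:y+100,x:x+100],None,fx=4,fy=4,interpolation=cv2.INTER_CUBIC)
cv2.imwrite('pics/c8.png',np.hstack([f(a,220,120),f(b,180,160)]))
E
```

```text
[ 0.62643988 -0.01519937  0.04005301] [ 0.1618246  -1.85037864  0.36548274] [ 0.0222013  -0.01903834]
```

View pics/c8.png

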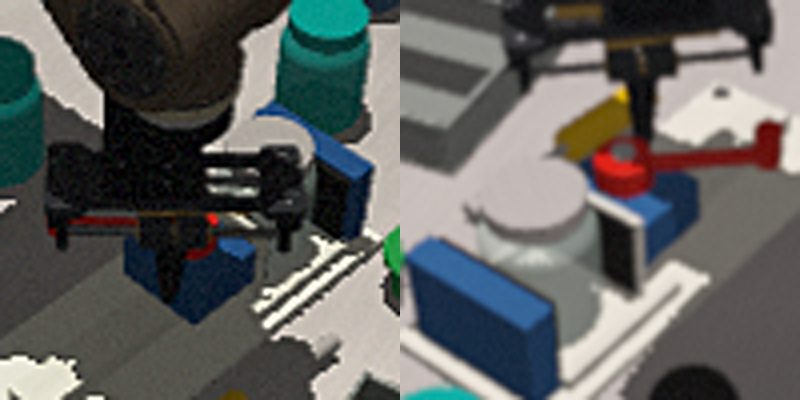

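```bash
python3 - <<'E'
from h import *
p=np.load('p.npy');c,s=np.cos(p[2]),np.sin(p[2]);M=np.array([[c,s],[-s,c]])
b=dict(np.load('pics/d7.png.npz'))
F=lambda u,v,z:M@(ray(b,(u-400)/4+180,v/4+160,z)[:2]-p[:2])
print('hub q',F(624,153,.102)+[0,.075],'jar',F(532,198,.122),'peg',F(768,130,.114))
E
```

```text
hub q [-0.0053949   0.10483149] jar [-0.00334518  0.11685476] peg [-0.07766036 -0.03661818]
```

Request:
{"op": "apply_moves", "data": {"travel": [[-0.002,-0.01,0],[-0.001,-0.005,0.03],[0,0,0.04],[0,0,0.02],[-0.025,-0.008,0],[-0.025,-0.008,0],[-0.025,-0.008,0],[-0.024,-0.008,0],[0,0,0],[0,0,0]], "spin": [0,0,0,0,0.13,0.13,0.13,0.13,0.13,0.13]}}

```text
t: 10.7
tool_pos: [0.5197, -0.0619, 0.134]
tool_rot: [0.34, 3.104, -0.005]
force: [0.6, 0.3, 0.5]
finger_gap: 0.0003
```

Request:
{"op": "apply_moves", "data": {"travel": [[0.002,-0.002,-0.03],[0,0,-0.03],[0,0,-0.007],[0,0,0],[0,0,0]], "spin": [0,0,0,0,0]}}

```text
t: 11.2
tool_pos: [0.5224, -0.0643, 0.0679]
tool_rot: [0.334, 3.1, -0.002]
force: [0.9, -0.2, -0.5]
finger_gap: 0.0004
```

```bash
python3 - <<'E'
from h import *
p=np.load('p.npy');c,s=np.cos(p[2]),np.sin(p[2]);M=np.array([[c,s],[-s,c]])
o=arm.get_obs();print(o['tool_pos'],o['force'],M@(o['tool_pos'][:2]-p[:2]))
a=snap('scene','s8.png');b=snap('side','d8.png')
f=lambda i,x,y:cv2.resize(i['img'][y:y+100,x:x+100],None,fx=4,fy=4,interpolation=cv2.INTER_CUBIC)
cv2.imwrite('pics/c9.png',np.hstack([f(a,200,120),f(b,210,150)]))
E
```

```text
[ 0.52244513 -0.06431144  0.06787125] [ 0.86021334 -0.24598238 -0.50406638] [-0.06724162 -0.09133541]
```

View pics/c9.png

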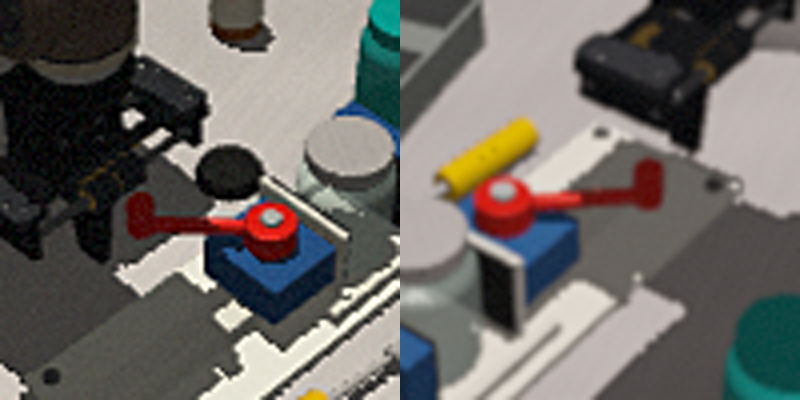

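Request:
{"op": "apply_moves", "data": {"travel": [[0.0018,0.0093,0],[0.0018,0.0093,0],[-0.0035,0.01,0],[-0.0035,0.01,0],[-0.0035,0.01,0],[-0.0035,0.01,0],[0.0004,0.01,0],[0.0004,0.01,0]], "spin": [0,0,0,0,0,0,0,0]}}

```text
t: 12.1
tool_pos: [0.5089, 0.0203, 0.0703]
tool_rot: [0.332, 3.103, -0.006]
force: [-3.0, -3.4, 0.3]
finger_gap: 0.0004
```

Request:
{"op": "apply_moves", "data": {"travel": [[0.001,0.01,-0.002],[0.002,0.01,0],[0.003,0.009,0],[0.003,0.008,0]], "spin": [0,0,0,0]}}

```text
t: 12.5
tool_pos: [0.5182, 0.0612, 0.0681]
tool_rot: [0.331, 3.104, -0.006]
force: [-3.1, -3.2, 2.4]
finger_gap: 0.0004
```

Request:
{"op": "apply_moves", "data": {"travel": [[0,0,0],[-0.003,-0.012,0],[-0.005,-0.02,0],[0,0,0.04],[0,0,0.05],[-0.03,-0.03,0.03],[-0.03,-0.03,0],[0,-0.03,0],[0,0,0]], "spin": [0,0,0,0,0,0,0,0,0]}}

```text
t: 13.4
tool_pos: [0.4517, -0.0668, 0.191]
tool_rot: [0.329, 3.095, -0.006]
force: [0.6, -0.3, -0.2]
finger_gap: 0.0003
```

```bash
python3 - <<'E'
from h import *
a=snap('scene','s9.png');b=snap('side','d9.png')
print(arm.get_obs()['force'])
f=lambda i,x,y:cv2.resize(i['img'][y:y+100,x:x+100],None,fx=4,fy=4,interpolation=cv2.INTER_CUBIC)
cv2.imwrite('pics/c10.png',np.hstack([f(a,225,125),f(b,180,160)]))
E
```

```text
[ 0.23519923 -0.6745379  -0.12123251]
```

View pics/c10.png

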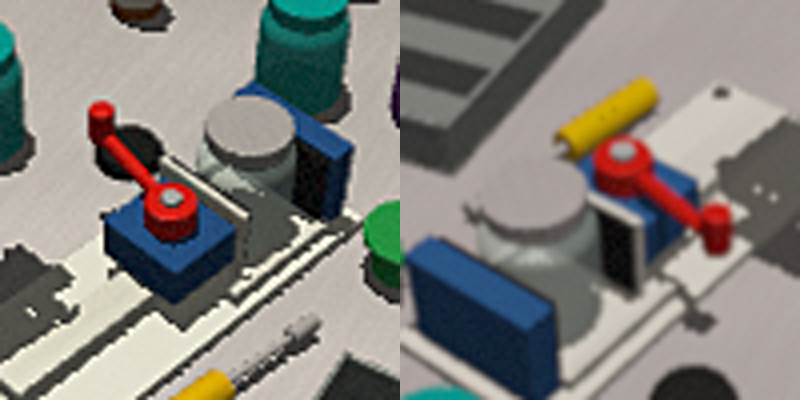

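```bash
python3 - <<'E'
from h import *
p=np.load('p.npy');c,s=np.cos(p[2]),np.sin(p[2]);M=np.array([[c,s],[-s,c]])
A=lambda u,v:np.array([u,v])/4+[225,125]
B=lambda u,v:np.array([u-400,v])/4+[180,160]
F=lambda X:M@(np.array(X)[:2]-p[:2])
for n,u,v in(('hub',(172,199),(624,153)),('peg',(101,108),(718,212)),('jar',(251,130),(532,198))):
    X,r=tri(9,A(*u),B(*v));print(n,F(X),X[2],r)
    if n=='hub':h=F(X);print('q',h[1]+.075)
    if n=='peg':d=F(X)-h;print('c',1-np.arctan2(-d[1],-d[0]))
E
```

```text
hub [0.00033578 0.02668898] 0.0969 [-0.9 -0.  -0.8  0. ]
q 0.1016889793928065
peg [-0.09828515  0.04880938] 0.1121 [-0.7 -0.1 -0.6  0.1]
c 1.220645428275044
jar [0.00384176 0.11213784] 0.1148 [-0.7  0.  -0.6 -0. ]
```

Two views agree within about 2 mm: jaw ≈ 0.10 m, jar at the stop, clamp ≈ 1.22 rad (locked). The robot is clear, so I'm handing in.

```bash
python3 -c "
from workcell import arm
print(arm.close_job())"
```

```text
the job is handed in; nothing more can be done
None
```

I freed the clamp, pushed the jaw until the jar was held against the fixed stop, turned the handle back to lock it, and handed the job in at about 13.5 s of the 67 s. The hand-in gave no verdict.

- **First try missed:** my first push on the handle passed over the peg without moving it. The images put the fingertips about 20–25 mm higher than the reported tool position, so I repeated the push lower and it worked.
- **Freeing the jaw:** the clamp measured about 0.22 rad after the second push, well below 0.5.
- **Closing the jaw:** I stopped when the push force rose from about 5 N to 22 N, well under the squeeze limit. The one-view check then read about 5–7 mm too far (jaw 0.105 m, jar 0.117 m, past the stop's 0.110 m). I judged this a bias of that view.
- **Final checks from two cameras:** jaw about 0.102 m and jar at fixture y about 0.112 m, against the ideal 0.100 and 0.110. That agrees within my roughly 2 mm measuring error. The clamp was about 1.22 rad, the jar looked upright in the images, and the arm was clear of everything.
- **Not measured:** I did not measure the other objects' positions again. Those in the last views, including the nut driver, foot pad and measuring cap, looked unmoved.

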